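Lay the reel battery into its charging cradle

ROBOT

A 6-joint arm with a two-finger parallel gripper is mounted at the origin on the work surface. World frame = base frame: x ahead of the robot, y to its left, z up, the work surface at z = 0. Lengths are in mm, angles in rad, forces in N, time in s.
With the tool pointing down it reaches from about 350 to 725 mm from the base axis. Payload 4.3 kg.
Tool frame: the origin (TCP) lies on the centre line of the jaws, within the pads' length; the fingertips stand r.nose_length ahead of it and the grasp point (between the pads) is the TCP (r.nose_length is the distance from the TCP to the fingertips, in mm); z points along the fingers, y is the direction in which the jaws open and shut (so a half turn about z gives the same grasp; the last joint's range is limited). The gripper opens to 85 mm and grips with 20 to 120 N. Pads are 22 mm wide; open, the fingers measure 114 mm over their backs; the gripper's body (76 mm by 85 mm) begins 54 mm behind the grasp point. The pads swing forward as they close: fully open they stand 13 mm farther back than shut.
Start: joints at [-1.211, 0.377, 0.081, 1.274, 0, 1.46], TCP at [260.323, -512.735, 250.329] pointing down, gripper open.
Joint ranges: [-2.72, 2.72], [-0.84, 1.66], [-1.02, 1.22], [-1.77, 2.12], [-1.37, 1.28], [-3.14, 3.14]. Speed limits (rad/s): [2.57, 2.57, 3.14, 3.14, 3.14, 3.14].

INTERFACE

Orientations are given as a unit quaternion [x, y, z, w].
In Python, from rig import r, viewer gives the robot as it stands.
- The arm moves only by the tool arm_command, never from a script. Its argument "commands" is a list of rows, each a list of 7 numbers: the shift along the tool's x, y, z in units of 25 mm (1.0 is 25 mm), then the turn, a rotation vector about the tool's x, y, z in units of 6 degrees (1.0 is 6 degrees), then the opening, from 0 (shut) to 1 (fully open). A call has 1 to 10 rows; each row is the pose to reach, as a shift and turn from the pose measured when the call began, along the tool's axes at that moment; what a row does not reach only later rows make up. A row lasts 1/12 s, in which the tool goes at most 41.7 mm and 7.16 degrees, less where a joint would pass 70% of its speed; a pose out of reach is approached as far as the arm can. A call with a gripper value outside its range is refused whole. The fingers move at their own pace and stop on an object; "newtons" is the grip in N (left out, the last holds). Time passes only in rows, so rows that repeat a pose let the fingers close. It gives the time, the measured TCP pose, the force and the opening at its end, in the units of the state.
- r.get_state(): the state, without advancing time (a new reading comes with each control period).
- viewer.read_camera(name): name is "side" or "top"; returns a dict with "frame" (420x560x3 uint8, red, green, blue), "fx", "fy", "cx", "cy" (pixels), "world_from_camera" (4x4, takes a point from camera to world coordinates). Camera axes: x right, y up, looking along -z (the intrinsics and any distortion apply to the point x, -y, -z); pixel columns grow to the right and rows downward; lengths in mm; the calibration is good to about 2 mm. A picture is of the moment at which its call begins. There is no depth.
- r.hand_in(): hands the job in, once; it reports no verdict.
The state is a dict: "t": time; "joints": joint angles; "joint_vel": joint speeds; "effort": joint torques, N m; "ee_pos": TCP position; "eef_rot": TCP orientation; "ft_force": force on the tool from outside, world axes, zero at the start; "ft_torque": the same for the moment, N m; "opening": finger opening in mm.
Only numpy, scipy, OpenCV 4.12 (cv2) and the standard library are available. Lean on these libraries where they do the work, as an engineer would, in place of code of your own. Each camera call takes 0.05 s, during which the arm holds its last target. There are 200 camera calls.

TASK

Slide the standing battery pack upright until its foot is squarely against the cradle's low sill, then push it high up so that it tips over the sill and lies flat on the raised deck, terminals towards the contact bar. Slide it fully home and press it against the sprung contact bar with about 10 N (1 kg) for about a second, then draw back slowly and leave it there, still touching the bar. Never push the pack with more than 20 N, and leave the reel, dishes and forceps alone.

Things in the scene. Friction and masses are not known exactly. Their poses are not given: they have to be found in the camera images.
- pack: Loose black battery pack, two flat brass terminals on top: box 38 (own x) x 70 (y) x 68 mm (z), about 0.42 kg. Origin: centre of underside. Starts standing on the cradle's base plate, own x within 0.15 rad of the cradle's, front face 8 to 30 mm short of the sill. Pushed over 20 mm above its foot it may tip, not slide; at the sill, leaned 29 degrees, it falls by itself, foot up to 30 mm behind the sill edge.
- pack_top (a point): Centre of the pack's terminal face, 68 mm from its underside along its own z; same axes as the pack.
- cradle: Fixed aluminium cradle. Origin: on the plank (z 0), mid width, below the sill's near edge. x: way to push and tip the pack, towards the contact bar; y across; z up. Base plate (top z 4 mm) from x -85, open at that end; at x 0 the sill rises to the cork-faced deck (top z 14), which runs on to the bar. Side rails (top z 22) leave a channel 80 wide.
- end_stop: Fixed grey block 76 wide, 38 mm high across the far end of the deck, carrying the sprung brass contact bar (60 wide, 20 high, spring 4 N/mm, travel 5 mm along cradle x). Origin: foot of its front face, on the deck, at cradle x 116 to 124 mm; axes as the cradle's. The bar's face stands 16 to 28 mm before the block, 19 mm above the deck; its set screw differs each time, so find the bar by feel.
- reel: Bystander: black plastic fishing reel with crank, about 62 x 60 x 63 mm, loose. Origin: centre of its underside.
- dish_a: Bystander: white ceramic sinker dish, 80 mm across, 25 mm high, loose. Origin: centre of its underside.
- dish_b: Bystander: second, identical dish.
- forceps: Bystander: stainless forceps, about 145 mm long, 6 mm thick, lying flat, loose. Origin: on its underside near the middle, x towards its jaws.
Not all that is in view belongs to the job. What is shaped like the pack but orange or red is not meant.

How it is judged (in metres and radians):
On the way, in this order (a step that is already met when the one before it is completed fails the run):
1. the pack stands upright with its foot squarely against the sill (within 3.5 mm, 0.09 rad) (x of pack in the frame of cradle between -0.0225 and -0.015 m and angle between pack's own z axis and vertical below 0.06 rad and angle between the x axis of pack and the x axis of cradle, either way round below 0.09 rad), for 0.1 s.
2. the pack has been tipped over the sill and lies flat on the deck, terminals towards the contact bar (angle between pack's own z axis and vertical between 1.48 and 1.66 rad and z of pack in the frame of cradle between 0.029 and 0.037 m and x of pack_top in the frame of cradle above 0.04 m), for 0.2 s.
3. the lying pack is pressed against the contact bar with more than 6 N for 0.3 s (all of step 2 and contact force between pack and end_stop above 6 N), for 0.3 s.
At the end, for the whole second after the job is handed in: The pack lies flat on the deck (within 5 degrees), lengthwise along the channel within 0.1 rad, its terminal face still resting against the contact bar (some contact force, over 0.1 N), let go and at rest (all of step 2 and contact force between pack and end_stop above 0.1 N and angle between the z axis of pack and the x axis of cradle, either way round below 0.1 rad and linear speed of pack below 0.01 m/s); the robot touches nothing.
It fails at once if the robot pushes the pack with more than 20 N (contact force between any of the fingers, the arm and pack above 20 N).
It fails at once if the reel is moved more than 15 mm (distance of reel from where it was at the start of the episode above 0.015 m).
It fails at once if a sinker dish is moved more than 15 mm (distance of dish_a from where it was at the start of the episode above 0.015 m).
It fails at once if a sinker dish is moved more than 15 mm (distance of dish_b from where it was at the start of the episode above 0.015 m).
It fails at once if the forceps is moved more than 15 mm (distance of forceps from where it was at the start of the episode above 0.015 m).
It also fails if it takes over 72 s, if anything falls off the work surface, if the arm or the gripper's body presses on something with over 40 N, if the wrist force passes 120 N, or if a joint passes its speed limit or range.

## Working session

There is one attempt and no reset: what is moved stays moved. The work goes in short steps, Python scripts to look and compute and a tool call to move; the robot and the scene stay as the last step left them, time stands still between calls to the robot, and variables do not carry over. Pictures are saved under pics/ and viewed, about 8 in all and at most 12, crops included, and the job is handed in when it is done.

Besides the shell and the picture viewer there is one more tool, called after "Emit:" as name([rows], argument=value, ...), one row to a line, values as JSON. arm_command: Moves the arm, as the interface text tells. Its arguments: {"type":"object","properties":{"commands":{"type":"array"},"newtons":{"type":"number"}},"required":["commands"]}

```bash
mkdir -p pics; cat > h.py <<'E'
import numpy as np, cv2
from rig import r, viewer
def cam(n,p=None):
    c=viewer.read_camera(n)
    if p: cv2.imwrite('pics/'+p,c['frame'][:,:,::-1])
    return c
def ray(c,u,v):
    T=np.array(c['world_from_camera']);d=np.array([(u-c['cx'])/c['fx'],-(v-c['cy'])/c['fy'],-1])
    return T[:3,3],T[:3,:3]@d
def onz(c,u,v,z):
    o,d=ray(c,u,v);return o+d*(z-o[2])/d[2]
def proj(c,p):
    T=np.linalg.inv(np.array(c['world_from_camera']));q=T[:3,:3]@np.array(p)+T[:3,3]
    return c['cx']+c['fx']*q[0]/-q[2],c['cy']-c['fy']*q[1]/-q[2]
E
python3 - <<'E'
from h import *
print(r.get_state(),r.nose_length)
a=cam('top');b=cam('side')
for c in(a,b): print({k:v for k,v in c.items() if k!='frame'})
cv2.imwrite('pics/top0.png',cv2.resize(a['frame'][:,:,::-1],(800,600)));cv2.imwrite('pics/side0.png',cv2.resize(b['frame'][:,:,::-1],(800,600)))
E
```

```text
{'t': 0.0, 'joints': array([-1.21131685e+00,  3.78069630e-01,  7.96101076e-02,  1.27444451e+00,
       -1.11388459e-06,  1.46052209e+00]), 'joint_vel': array([-0.00025942, -0.00154647,  0.00068822,  0.00194548, -0.00062201,
        0.00078454]), 'effort': array([ 4.57285423e-04, -4.63597047e+01,  2.69880706e+01,  2.07207684e-02,
        6.01095689e-05, -1.86309660e-05]), 'ee_pos': array([ 260.07350434, -512.09946537,  249.35101635]), 'eef_rot': array([ 9.72542467e-01,  2.32723094e-01, -1.31526024e-04, -1.04561407e-03]), 'ft_force': array([-0.28118707,  0.46397485, -0.68719245]), 'ft_torque': array([ 1.47988831e-02,  5.99093571e-05, -2.88610181e-03]), 'opening': 85.45005859821556} 19.0
{'fx': 428.04374936099424, 'fy': 428.04374936099424, 'cx': 279.18864355037925, 'cy': 213.05510397194706, 'world_from_camera': array([[-1.84747851e-02,  9.88729535e-01, -1.48568468e-01,
         3.71703813e+02],
       [-9.99549215e-01, -2.17816919e-02, -2.06621582e-02,
        -6.43119929e+00],
       [-2.36653586e-02,  1.48119766e-01,  9.88686242e-01,
         9.92002305e+02],
       [ 0.00000000e+00,  0.00000000e+00,  0.00000000e+00,
         1.00000000e+00]])}
{'fx': 422.47281087871926, 'fy': 422.47281087871926, 'cx': 279.68244829314574, 'cy': 212.0181771366923, 'world_from_camera': array([[-9.63027788e-01,  1.49482623e-01, -2.24125912e-01,
         3.04350348e+02],
       [-2.68969309e-01, -4.86358379e-01,  8.31330884e-01,
         7.46480196e+02],
       [ 1.52640057e-02,  8.60877734e-01,  5.08582872e-01,
         5.35446808e+02],
       [ 0.00000000e+00,  0.00000000e+00,  0.00000000e+00,
         1.00000000e+00]])}
```

View pics/top0.png

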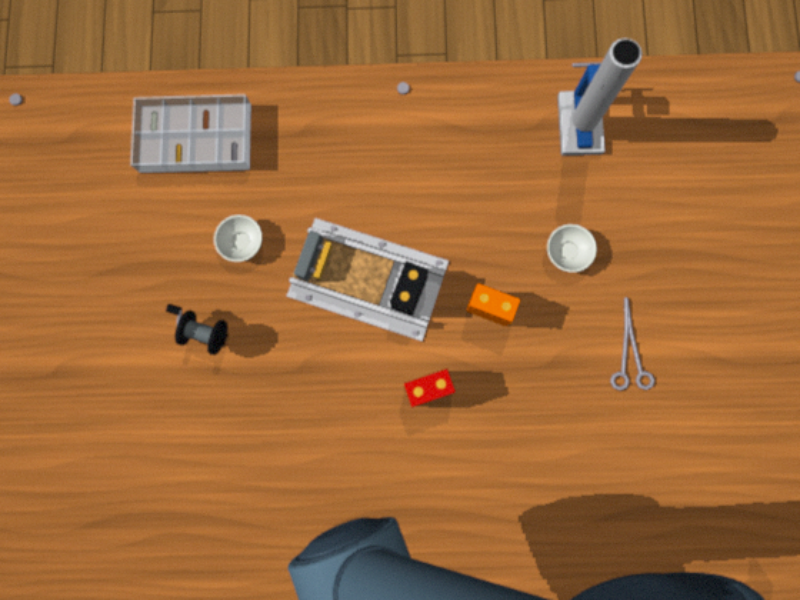

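View pics/side0.png

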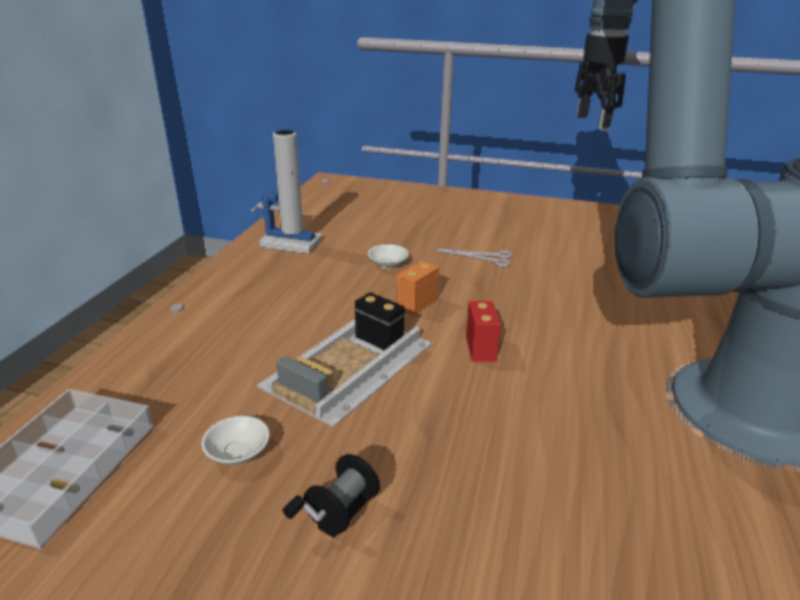

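The wanted pack is the black block with brass terminals at (408,288) in the 800x600 top view, standing in the cradle. Possible mistakes are the orange block (494,305), the red block (430,388) and the black reel (200,332). The contact bar is at (322,260). I'll check this with one close crop.

```bash
python3 - <<'E'
from h import *
c=cam('top');f=c['frame']
cv2.imwrite('pics/crop1.png',cv2.resize(f[145:245,195:328,::-1],(798,600),interpolation=cv2.INTER_CUBIC))
h=cv2.cvtColor(f,cv2.COLOR_RGB2HSV)
y=((h[...,0]>15)&(h[...,0]<32)&(h[...,1]>120)&(h[...,2]>150)).astype(np.uint8)
y[:145]=0;y[245:]=0;y[:,:195]=0;y[:,345:]=0
n,l,s,ce=cv2.connectedComponentsWithStats(y)
for i in range(1,n):
    if s[i,4]>15: print('yellow',ce[i],s[i],onz(c,*ce[i],72).round(1),onz(c,*ce[i],33).round(1))
k=((f.max(2)<60)).astype(np.uint8);k[:,:270]=0;k[:150]=0;k[240:]=0;k[:,315:]=0
cs,_=cv2.findContours(k,0,2)
for q in cs:
    if cv2.contourArea(q)>100: print('black',cv2.minAreaRect(q),[onz(c,*p,72).round(1) for p in cv2.boxPoints(cv2.minAreaRect(q))])
E
```

```text
yellow [225.10434783 181.04347826] [219 169  13  25 115] [583.9 130.8  72. ] [592.9 136.6  33. ]
yellow [254.36641221 193.85169029] [224 175  51  37 917] [553.7  66.4  72. ] [561.4  69.5  33. ]
yellow [288.79411765 191.91176471] [286 189   7   7  34] [556.3  -9.1  72. ] [564.1  -9.2  33. ]
yellow [282.82857143 207.        ] [280 204   7   7  35] [523.1   4.6  72. ] [529.5   5.1  33. ]
yellow [338.51923077 208.36538462] [335 205   8   8  52] [ 517.4 -116.2   72. ] [ 523.6 -120.8   33. ]
black ((286.0009765625, 201.80990600585938), (17.577272415161133, 33.64155960083008), 20.854455947875977) [array([507.3,  28.9,  72. ]), array([576.6,   1.5,  72. ]), array([561.7, -34.2,  72. ]), array([492.9,  -6.5,  72. ])]
```

View pics/crop1.png

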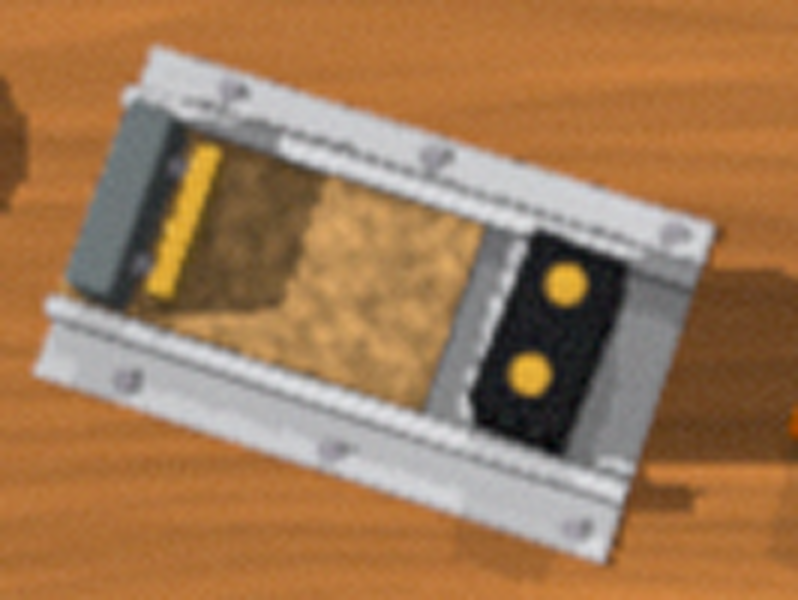

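```bash
cat > m.py <<'E'
from h import *
c=cam('top')
def P(u,v,z): return onz(c,195+u/6-.4,145+v/6-.4,z)[:2]
TL,TR,BR,BL=[P(*q,4) for q in((152,45),(715,222),(607,563),(36,374))]
print('flange',TL,TR,BR,BL, np.linalg.norm(TL-TR),np.linalg.norm(BL-BR),np.linalg.norm(TL-BL),np.linalg.norm(TR-BR))
ex=(TL-TR+BL-BR);ex/=np.linalg.norm(ex);ey=np.array([-ex[1],ex[0]])
w=(TR-BR);print('yaw',np.arctan2(ex[1],ex[0]),'from near end',np.arctan2(-w[0],w[1]), np.arctan2(w[1],w[0])-np.pi/2)
O=(TR+BR)/2+85*ex
L=lambda q:(np.array([ex@(q-O),ey@(q-O)])).round(1)
print('O',O)
for n,q,z in(('cork',((482,225),(425,408)),14),('white',((525,245),(465,405)),14),('packfronttop',((533,235),(472,398)),72),('packback',((626,262),(562,455)),72),('terms',((567,284),(529,375)),72),('bar',((213,145),(155,292)),43),('barfront',((222,150),(170,297)),43),('block',((185,125),(120,305)),52),('railin',((280,160),(530,240),(160,320),(470,420),(620,470)),22)):
    print(n,[L(P(*p,z)) for p in q])
E
python3 m.py
```

```text
flange [670.79882777 153.32946807] [593.29645537 -68.63666989] [460.0081628  -23.01563422] [538.7821315  198.63579016] 235.10760117683847 235.23327162159723 139.57460698758138 140.8795507971315
yaw 1.2320942869859544 from near end -1.9005712375299295 -1.9005712375299295
O [554.89467714  34.3447195 ]
cork [array([  1.3, -38.9]), array([-0.6, 36.3])]
white [array([-17.2, -36.6]), array([-14.9,  30.4])]
packfronttop [array([-23.6, -29.4]), array([-21.5,  34.8])]
packback [array([-59.1, -30.4]), array([-59. ,  44.4])]
terms [array([-41.2, -15.9]), array([-38.5,  20.4])]
bar [array([105.5, -30.8]), array([107.6,  29.8])]
barfront [array([101.6, -30.1]), array([101.5,  29.8])]
block [array([116.3, -33.1]), array([116.4,  39.7])]
railin [array([ 83.3, -37.5]), array([-19.1, -37.4]), array([106.6,  36.6]), array([-19.3,  36.4]), array([-79.6,  36.8])]
```

```bash
cat > g.py <<'E'
# usage: g.py x y z tilt_deg : finger lead corner target in the cradle frame -> command units; no args: report
from h import *; import sys
from scipy.spatial.transform import Rotation as R
YAW=1.236; O=np.array([554.9,34.3,0]); C=R.from_euler('z',YAW)
D=R.from_matrix(np.array([[1,0,0],[0,-1,0],[0,0,-1.]]))  # tool down, x along cradle x
s=r.get_state(); p=s['ee_pos']; q=R.from_quat(s['eef_rot'])
tip=p+q.apply([11,0,19]); F=C.inv().apply(s['ft_force'])
print('t%.2f'%s['t'],'tip',C.inv().apply(tip-O).round(2),'rotvec off',((C*D).inv()*q).as_rotvec(degrees=True).round(2),'F',F.round(2),'open',round(s['opening'],1))
if len(sys.argv)>1:
    x,y,z,t=map(float,sys.argv[1:5]); Q=C*D*R.from_euler('y',t,degrees=True)
    P=O+C.apply([x,y,z])-Q.apply([11,0,19])
    print('shift',(q.inv().apply(P-p)/25).round(3).tolist(),'turn',((q.inv()*Q).as_rotvec(degrees=True)/6).round(3).tolist(),'TCP',P.round(1))
E
python3 g.py -72 1 130 10
```

```text
t0.20 tip [-605.17   91.12  230.7 ] rotvec off [7.00e-02 4.00e-02 4.39e+01] F [-0.41 -0.15  0.27] open 85.2
shift [17.899, -11.794, 4.134] turn [0.627, 1.578, -7.298] TCP [525.7 -46.7 146.8]
```

Emit:
arm_command([
  [6, -4, 0, 0.2, 0.5, -2.4, 0],
  [12, -8, 0, 0.4, 1, -4.8, 0],
  [17.9, -11.8, 2, 0.63, 1.58, -7.3, 0],
  [17.9, -11.8, 3, 0.63, 1.58, -7.3, 0],
  [17.9, -11.8, 4, 0.63, 1.58, -7.3, 0],
  [17.9, -11.8, 4, 0.63, 1.58, -7.3, 0],
  [17.9, -11.8, 4, 0.63, 1.58, -7.3, 0],
  [17.9, -11.8, 4, 0.63, 1.58, -7.3, 0],
  [17.9, -11.8, 4, 0.63, 1.58, -7.3, 0],
  [17.9, -11.8, 4, 0.63, 1.58, -7.3, 0],
])

```text
t: 1.03
ee_pos: [463.0, -155.4, 180.0]
eef_rot: [0.812, 0.577, 0.071, -0.051]
ft_force: [1.1, -0.8, -0.1]
opening: 0.1
```

```bash
python3 g.py -72 1 130 10
```

```text
t1.03 tip [-195.25   24.42  163.24] rotvec off [1.000e-02 1.001e+01 1.000e-02] F [-0.44 -1.31 -0.13] open 0.1
shift [4.624, 0.936, 2.166] turn [-0.001, -0.002, -0.003] TCP [525.7 -46.7 146.8]
```

Emit:
arm_command([
  [4.62, 0.94, 2.16, 0, 0, 0, 0],
  [4.62, 0.94, 2.16, 0, 0, 0, 0],
  [4.62, 0.94, 2.16, 0, 0, 0, 0],
  [4.62, 0.94, 2.16, 0, 0, 0, 0],
  [4.62, 0.94, 2.16, 0, 0, 0, 0],
  [4.62, 0.94, 2.16, 0, 0, 0, 0],
  [4.62, 0.94, 2.16, 0, 0, 0, 0],
])

```text
t: 1.62
ee_pos: [525.4, -48.1, 147.2]
eef_rot: [0.812, 0.577, 0.071, -0.05]
ft_force: [0.5, -0.1, -0.5]
opening: 0.2
```

```bash
python3 g.py -71 1 15 10; python3 -c "
from h import *
a=cam('side')['frame'];b=cam('top')['frame']
k=lambda f,y0,y1,x0,x1:cv2.resize(f[y0:y1,x0:x1,::-1],(400,400),interpolation=cv2.INTER_CUBIC)
cv2.imwrite('pics/c2.png',np.hstack([k(a,140,300,180,340),k(b,130,250,210,330)]))"
```

```text
t1.62 tip [-73.39   0.76 130.44] rotvec off [-0.01  9.97  0.09] F [ 0.11 -0.47 -0.5 ] open 0.2
shift [-0.706, -0.009, 4.564] turn [0.002, 0.004, -0.016] TCP [526.  -45.8  31.8]
```

View pics/c2.png

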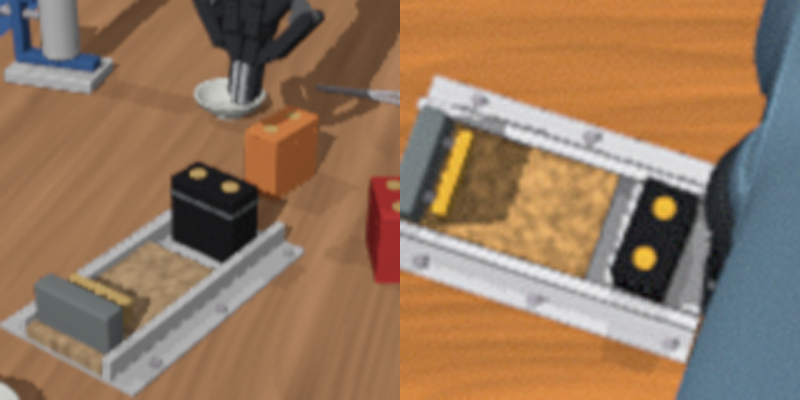

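The side crop shows the shut fingers at (240,80), above and behind the black pack at (215,210). The orange block at (282,150) is well clear, so I'll descend.

Emit:
arm_command([
  [-0.4, 0, 1.5, 0, 0, 0, 0],
  [-0.65, 0, 3, 0, 0, 0, 0],
  [-0.7, 0, 4, 0, 0, 0, 0],
  [-0.7, 0, 4.55, 0, 0, 0, 0],
  [-0.7, 0, 4.55, 0, 0, 0, 0],
  [-0.7, 0, 4.55, 0, 0, 0, 0],
])

```text
t: 2.22
ee_pos: [525.8, -47.0, 32.3]
eef_rot: [0.813, 0.575, 0.071, -0.051]
ft_force: [0.3, -0.8, 0.1]
opening: 0.4
```

```bash
python3 g.py -61 1 15 10
```

```text
t2.22 tip [-72.26   0.73  15.47] rotvec off [0.03 9.99 0.26] F [-0.69 -0.53  0.1 ] open 0.4
shift [0.44, -0.011, 0.097] turn [-0.001, 0.002, -0.043] TCP [529.3 -36.3  31.8]
```

Emit:
arm_command([
  [0.06, 0, 0.01, 0, 0, 0, 0],
  [0.12, 0, 0.02, 0, 0, 0, 0],
  [0.18, 0, 0.03, 0, 0, 0, 0],
  [0.24, 0, 0.04, 0, 0, 0, 0],
  [0.3, 0, 0.05, 0, 0, 0, 0],
  [0.36, 0, 0.06, 0, 0, 0, 0],
  [0.42, 0, 0.07, 0, 0, 0, 0],
  [0.48, 0, 0.08, 0, 0, 0, 0],
  [0.52, 0, 0.09, 0, 0, 0, 0],
  [0.56, 0, 0.1, 0, 0, 0, 0],
])

```text
t: 3.05
ee_pos: [530.3, -34.3, 32.2]
eef_rot: [0.813, 0.575, 0.07, -0.05]
ft_force: [-3.7, -5.8, 3.6]
opening: 0.1
```

```bash
python3 g.py
```

```text
t3.05 tip [-58.76   0.67  15.37] rotvec off [0.03 9.86 0.27] F [-6.7   1.61  3.56] open 0.1
```

```bash
cat > look.py <<'E'
from h import *; import sys
import g
def yb(n,box,z):
    c=cam(n);f=c['frame'];h=cv2.cvtColor(f,cv2.COLOR_RGB2HSV)
    y=((h[...,0]>15)&(h[...,0]<32)&(h[...,1]>120)&(h[...,2]>150)).astype(np.uint8)
    m=np.zeros_like(y);m[box[1]:box[3],box[0]:box[2]]=1
    n_,l,s,ce=cv2.connectedComponentsWithStats(y*m)
    for i in range(1,n_):
        if 12<s[i,4]<80: print(n,'blob',s[i,4],ce[i].round(1),'local@z%d'%z,g.C.inv().apply(onz(c,*ce[i],z)-g.O).round(1))
yb('top',(230,160,320,235),72); yb('side',(220,190,300,260),72)
E
python3 look.py; python3 g.py
```

```text
t3.05 tip [-58.76   0.67  15.37] rotvec off [0.03 9.86 0.27] F [-6.7   1.61  3.56] open 0.1
top blob 34 [288.8 191.9] local@z72 [-40.5 -15.6  72. ]
top blob 36 [282.9 207. ] local@z72 [-38.6  20.2  72. ]
t3.15 tip [-58.78   0.67  15.42] rotvec off [0.03 9.88 0.28] F [-4.56  1.05  2.51] open -0.0
```

Emit:
arm_command([
  [0.03, 0, 0.005, 0, 0, 0, 0],
  [0.05, 0, 0.01, 0, 0, 0, 0],
  [0.07, 0, 0.012, 0, 0, 0, 0],
  [0.09, 0, 0.015, 0, 0, 0, 0],
])

```text
t: 3.48
ee_pos: [531.3, -32.3, 32.3]
eef_rot: [0.813, 0.575, 0.07, -0.05]
ft_force: [-0.8, -2.6, 0.8]
opening: 0.3
```

```bash
python3 look.py; python3 g.py
```

```text
t3.48 tip [-56.58   0.36  15.46] rotvec off [-0.    9.87  0.29] F [-2.72 -0.08  0.8 ] open 0.3
top blob 34 [287.9 191.5] local@z72 [-38.3 -15.9  72. ]
top blob 34 [282.1 206.7] local@z72 [-36.7  20.1  72. ]
t3.58 tip [-56.43   0.39  15.44] rotvec off [0.   9.88 0.28] F [-3.03 -1.02  1.24] open 0.1
```

Emit:
arm_command([
  [0.04, 0, 0.007, 0, 0, 0, 0],
  [0.08, 0, 0.014, 0, 0, 0, 0],
  [0.12, 0, 0.021, 0, 0, 0, 0],
  [0.16, 0, 0.028, 0, 0, 0, 0],
  [0.2, 0, 0.035, 0, 0, 0, 0],
  [0.24, 0, 0.042, 0, 0, 0, 0],
  [0.28, 0, 0.05, 0, 0, 0, 0],
  [0.32, 0, 0.057, 0, 0, 0, 0],
  [0.36, 0, 0.064, 0, 0, 0, 0],
  [0.4, 0, 0.07, 0, 0, 0, 0],
])

```text
t: 4.42
ee_pos: [534.6, -22.4, 32.2]
eef_rot: [0.813, 0.575, 0.07, -0.05]
ft_force: [-1.4, -3.4, 1.9]
opening: 0.1
```

```bash
python3 look.py; python3 g.py
```

```text
t4.42 tip [-46.16   0.43  15.41] rotvec off [0.01 9.88 0.28] F [-3.73  0.24  1.93] open 0.1
top blob 35 [283.  190.3] local@z72 [-27.4 -15.1  72. ]
top blob 36 [277.8 205.7] local@z72 [-27.   20.9  72. ]
t4.52 tip [-45.96   0.39  15.45] rotvec off [0.   9.91 0.26] F [-2.97 -0.61  0.63] open 0.4
```

Emit:
arm_command([
  [0.04, 0, 0.007, 0, 0, 0, 0],
  [0.08, 0, 0.014, 0, 0, 0, 0],
  [0.12, 0, 0.021, 0, 0, 0, 0],
  [0.16, 0, 0.028, 0, 0, 0, 0],
  [0.2, 0, 0.035, 0, 0, 0, 0],
  [0.22, 0, 0.039, 0, 0, 0, 0],
])

```text
t: 5.02
ee_pos: [536.6, -16.8, 32.2]
eef_rot: [0.813, 0.575, 0.07, -0.05]
ft_force: [-1.2, -3.5, 1.3]
opening: -0.1
```

```bash
python3 g.py
```

```text
t5.02 tip [-40.22   0.45  15.42] rotvec off [0.01 9.91 0.25] F [-3.68 -0.    1.31] open -0.1
```

Emit:
arm_command([
  [0.02, 0, 0.003, 0, 0, 0, 0],
  [0.04, 0, 0.007, 0, 0, 0, 0],
  [0.06, 0, 0.01, 0, 0, 0, 0],
])

```text
t: 5.27
ee_pos: [537.1, -15.4, 32.3]
eef_rot: [0.813, 0.575, 0.07, -0.05]
ft_force: [-0.6, -2.5, 1.6]
opening: 0.0
```

```bash
python3 look.py; python3 g.py
```

```text
t5.27 tip [-38.68   0.43  15.45] rotvec off [0.01 9.9  0.25] F [-2.59 -0.28  1.61] open 0.0
top blob 33 [279.6 189.4] local@z72 [-19.6 -14.7  72. ]
top blob 32 [274.5 204.5] local@z72 [-19.5  20.6  72. ]
t5.37 tip [-38.59   0.45  15.44] rotvec off [0.01 9.92 0.25] F [-3.07 -0.44  1.33] open 0.2
```

Emit:
arm_command([
  [0.02, 0, 0.003, 0, 0, 0, 0],
  [0.04, 0, 0.007, 0, 0, 0, 0],
])

```text
t: 5.53
ee_pos: [537.4, -14.3, 32.2]
eef_rot: [0.813, 0.575, 0.07, -0.05]
ft_force: [-0.7, -4.0, 1.9]
opening: 0.4
```

```bash
python3 g.py
```

```text
t5.53 tip [-37.56   0.45  15.43] rotvec off [0.01 9.92 0.25] F [-4.03 -0.69  1.9 ] open 0.4
```

Emit:
arm_command([
  [0.02, 0, 0.003, 0, 0, 0, 0],
  [0.04, 0, 0.007, 0, 0, 0, 0],
])

```text
t: 5.7
ee_pos: [537.5, -14.0, 32.2]
eef_rot: [0.813, 0.575, 0.07, -0.05]
ft_force: [-3.9, -6.4, 3.9]
opening: -0.2
```

```bash
python3 look.py; python3 g.py
```

```text
t5.70 tip [-37.25   0.48  15.38] rotvec off [0.02 9.81 0.28] F [-7.32  1.56  3.87] open -0.2
top blob 35 [279.1 189.1] local@z72 [-18.4 -15.   72. ]
top blob 35 [273.9 204.5] local@z72 [-18.3  21.1  72. ]
t5.80 tip [-37.28   0.5   15.4 ] rotvec off [0.02 9.81 0.27] F [-6.69  0.73  3.64] open -0.4
```

Step 1 is met: the force rose, the pack stopped and its yaw is about 0. Next I'll back off, rise and push high.

Emit:
arm_command([
  [-0.08, 0, -0.01, 0, 0, 0, 0],
  [-0.16, 0, -0.03, 0, 0, 0, 0],
  [0, 0, -1, 0, 0, 0, 0],
  [0.18, 0, -1.95, 0, 0, 0, 0],
  [0.18, 0, -1.95, 0, 0, 0, 0],
  [0.18, 0, -1.95, 0, 0, 0, 0],
])

```text
t: 6.3
ee_pos: [537.8, -17.4, 82.4]
eef_rot: [0.813, 0.576, 0.071, -0.049]
ft_force: [0.2, 0.6, -0.6]
opening: -0.0
```

```bash
python3 look.py; python3 g.py -35 2 63.5 10
```

```text
t6.30 tip [-40.39  -0.95  65.6 ] rotvec off [-0.17  9.91  0.23] F [ 0.62 -0.04 -0.62] open -0.0
top blob 35 [279.1 189.1] local@z72 [-18.4 -15.   72. ]
top blob 36 [273.8 204.5] local@z72 [-18.1  21.1  72. ]
t6.40 tip [-40.84   1.03  63.67] rotvec off [0.07 9.85 0.26] F [ 0.02  0.15 -0.62] open 0.3
shift [0.227, -0.038, 0.048] turn [-0.008, 0.025, -0.045] TCP [536.9 -11.4  80.3]
```

Emit:
arm_command([
  [0.05, -0.04, 0.01, 0, 0, 0, 0],
  [0.1, -0.05, 0.02, 0, 0, 0, 0],
  [0.15, -0.05, 0.03, 0, 0, 0, 0],
  [0.2, -0.05, 0.035, 0, 0, 0, 0],
  [0.25, -0.05, 0.044, 0, 0, 0, 0],
  [0.3, -0.05, 0.053, 0, 0, 0, 0],
  [0.35, -0.05, 0.062, 0, 0, 0, 0],
  [0.4, -0.05, 0.07, 0, 0, 0, 0],
  [0.45, -0.05, 0.08, 0, 0, 0, 0],
  [0.5, -0.05, 0.09, 0, 0, 0, 0],
])

```text
t: 7.23
ee_pos: [539.7, -5.0, 80.9]
eef_rot: [0.813, 0.575, 0.07, -0.05]
ft_force: [-1.6, -3.0, 4.1]
opening: -0.0
```

```bash
python3 look.py; python3 g.py
```

```text
t7.23 tip [-28.06   1.41  64.09] rotvec off [-0.02  9.85  0.26] F [-3.37  0.54  4.08] open -0.0
top blob 21 [267.9 202.4] local@z72 [-4.3 20.6 72. ]
t7.33 tip [-27.85   1.44  64.02] rotvec off [-0.02  9.87  0.24] F [-2.94  0.05  4.34] open -0.0
```

Emit:
arm_command([
  [0.05, 0, 0.01, 0, 0, 0, 0],
  [0.1, 0, 0.02, 0, 0, 0, 0],
  [0.15, 0, 0.026, 0, 0, 0, 0],
  [0.2, 0, 0.035, 0, 0, 0, 0],
  [0.25, 0, 0.044, 0, 0, 0, 0],
  [0.3, 0, 0.053, 0, 0, 0, 0],
  [0.35, 0, 0.062, 0, 0, 0, 0],
  [0.4, 0, 0.07, 0, 0, 0, 0],
  [0.45, 0, 0.08, 0, 0, 0, 0],
  [0.5, 0, 0.09, 0, 0, 0, 0],
])

```text
t: 8.17
ee_pos: [544.4, 7.5, 81.0]
eef_rot: [0.813, 0.576, 0.071, -0.05]
ft_force: [-0.4, -2.8, 5.7]
opening: 0.2
```

```bash
python3 g.py
```

```text
t8.17 tip [-14.63   1.07  64.18] rotvec off [-0.05  9.92  0.23] F [-2.73 -0.52  5.67] open 0.2
```

Emit:
arm_command([
  [0.05, 0, 0, 0, 0, 0, 0],
  [0.1, 0, 0, 0, 0, 0, 0],
  [0.15, 0, 0, 0, 0, 0, 0],
  [0.2, 0, 0, 0, 0, 0, 0],
  [0.25, 0, 0, 0, 0, 0, 0],
  [0.3, 0, 0, 0, 0, 0, 0],
])

```text
t: 8.67
ee_pos: [546.4, 14.9, 81.8]
eef_rot: [0.813, 0.576, 0.07, -0.05]
ft_force: [-0.0, -0.9, 0.4]
opening: 0.2
```

```bash
python3 g.py; python3 -c "
from h import *
a=cam('side')['frame'];b=cam('top')['frame']
k=lambda f,y0,y1,x0,x1:cv2.resize(f[y0:y1,x0:x1,::-1],(400,400),interpolation=cv2.INTER_CUBIC)
cv2.imwrite('pics/c3.png',np.hstack([k(a,170,300,180,310),k(b,130,250,200,320)]))"
```

```text
t8.67 tip [-7.03  1.59 64.99] rotvec off [0.01 9.93 0.23] F [-0.89 -0.27  0.36] open 0.2
```

View pics/c3.png

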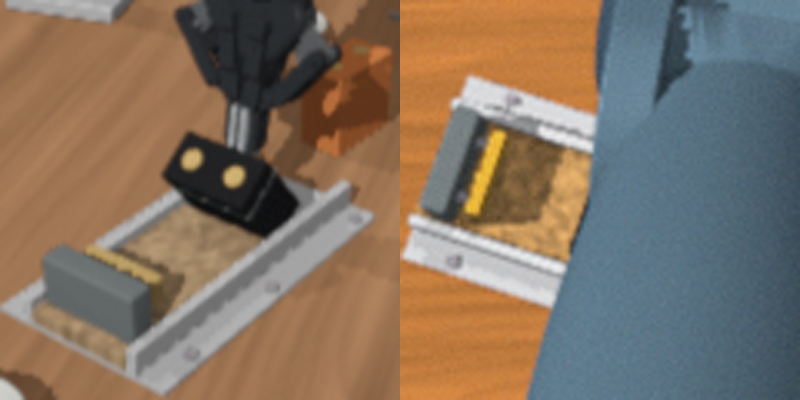

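The side crop catches the pack, terminals at (190,160) and (233,177), falling free of the finger towards the bar. I'll wait a moment and then retreat back and up.

Emit:
arm_command([
  [-0.1, 0, 0, 0, 0, 0, 0],
  [-0.3, 0, -0.3, 0, 0, 0, 0],
  [-0.6, 0, -0.6, 0, 0, 0, 0],
  [-1, 0, -1, 0, 0, 0, 0],
  [-1.5, 0, -1, 0, 0, 0, 0],
  [-2.2, 0, -1, 0, 0, 0, 0],
  [-2.2, 0, -1, 0, 0, 0, 0],
])

```text
t: 9.35
ee_pos: [525.9, -43.4, 96.8]
eef_rot: [0.814, 0.574, 0.07, -0.05]
ft_force: [-0.3, 0.6, 0.9]
opening: -0.1
```

```bash
python3 g.py -48 2 33 10; python3 -c "
from h import *
a=cam('side')['frame'];b=cam('top')['frame']
k=lambda f,y0,y1,x0,x1:cv2.resize(f[y0:y1,x0:x1,::-1],(400,400),interpolation=cv2.INTER_CUBIC)
cv2.imwrite('pics/c4.png',np.hstack([k(a,170,300,180,310),k(b,130,250,200,320)]))"
```

```text
t9.35 tip [-68.81   1.78  79.98] rotvec off [0.01 9.83 0.43] F [0.43 0.46 0.89] open -0.1
shift [0.497, -0.01, 1.995] turn [0.004, 0.028, -0.071] TCP [532.6 -23.7  49.8]
```

View pics/c4.png

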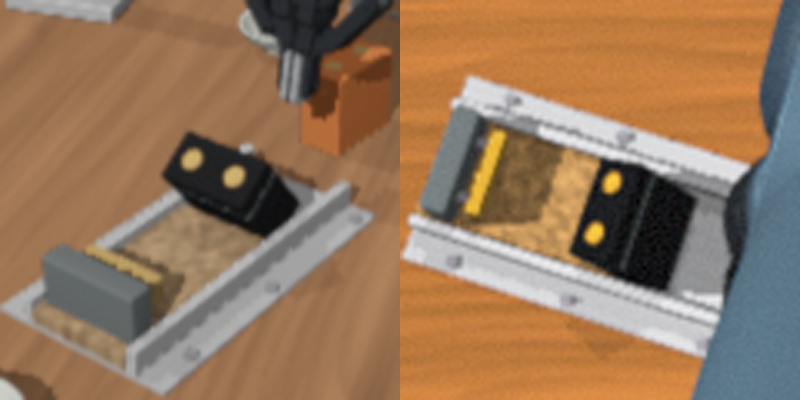

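The pack has not finished falling: it rests at the same lean as before, terminals at (612,182) and (594,233) in the right half. I'll triangulate it from the two views.

```bash
cat > tri.py <<'E'
from h import *; import g
def blobs(n,box,lo=12,hi=90):
    c=cam(n);h=cv2.cvtColor(c['frame'],cv2.COLOR_RGB2HSV)
    y=((h[...,0]>14)&(h[...,0]<33)&(h[...,1]>105)&(h[...,2]>130)).astype(np.uint8)
    m=np.zeros_like(y);m[box[1]:box[3],box[0]:box[2]]=1
    _,l,s,ce=cv2.connectedComponentsWithStats(y*m)
    return c,[(ce[i],s[i,4]) for i in range(1,len(s)) if lo<s[i,4]<hi]
def tri(a,pa,b,pb):
    o1,d1=ray(a,*pa);o2,d2=ray(b,*pb);t=np.linalg.lstsq(np.c_[d1,-d2],o2-o1,rcond=None)[0]
    x,y=o1+d1*t[0],o2+d2*t[1];return g.C.inv().apply((x+y)/2-g.O).round(1),np.linalg.norm(x-y).round(1)
if __name__=='__main__':
    a,A=blobs('top',(235,165,320,235));b,B=blobs('side',(225,200,275,245))
    print(A,B)
    for p,_ in A:
        for q,_ in B: print(p.round(1),q.round(1),*tri(a,p,b,q))
    P=lambda u,v:(180+u*130/400-.4,170+v*130/400-.4); T=lambda u,v:(200+(u-400)*.3-.4,130+v*.3-.4)
    for t,s in (((607,163),(190,133)),((573,252),(252,188)),((697,192),(252,150))): print(tri(a,T(*t),b,P(*s)))
E
python3 tri.py
```

```text
t9.45 tip [-66.61   1.89  80.15] rotvec off [0.03 9.95 0.34] F [-0.72  0.55  0.07] open 0.1
[(array([263.03448276, 184.37931034]), np.int32(29)), (array([257.8       , 199.56666667]), np.int32(30))] [(array([241.94117647, 221.38235294]), np.int32(34)), (array([255.42857143, 226.94285714]), np.int32(35))]
[263.  184.4] [241.9 221.4] [ 18.4 -14.1  71. ] 0.9
[263.  184.4] [255.4 226.9] [11.8 -2.3 62.6] 30.9
[257.8 199.6] [241.9 221.4] [25.6 10.7 80.4] 28.3
[257.8 199.6] [255.4 226.9] [18.7 21.6 70.8] 0.7
(array([ 20.4, -18. ,  92.3]), np.float64(8.7))
(array([26.3, 40. , 73.3]), np.float64(5.3))
(array([-40.9, -20.5,  49.5]), np.float64(21.4))
```

Triangulation puts the terminal face centre at (18.5, 3.8, 71), a lean of about 36°. The front face rests on the sill edge and the foot has slid back about 7 mm, so the centre of mass is still just behind the edge. It needs a further high push.

```bash
python3 g.py -14 3 74 10
```

```text
t9.55 tip [-65.58   1.92  80.17] rotvec off [0.02 9.95 0.24] F [1.   0.35 0.18] open -0.3
shift [1.989, -0.049, 0.6] turn [-0.0, 0.008, -0.039] TCP [542.8   8.7  90.8]
```

Emit:
arm_command([
  [0.7, -0.03, 0.25, 0, 0, 0, 0],
  [1.4, -0.05, 0.5, 0, 0, 0, 0],
  [1.8, -0.05, 0.6, 0, 0, 0, 0],
  [1.99, -0.05, 0.6, 0, 0, 0, 0],
  [1.99, -0.05, 0.6, 0, 0, 0, 0],
  [1.99, -0.05, 0.6, 0, 0, 0, 0],
])

```text
t: 10.05
ee_pos: [542.9, 8.8, 91.0]
eef_rot: [0.813, 0.576, 0.07, -0.05]
ft_force: [0.5, -0.8, 0.4]
opening: -0.1
```

```bash
python3 g.py
```

```text
t10.05 tip [-13.92   2.89  74.18] rotvec off [0.01 9.92 0.19] F [-0.59 -0.72  0.36] open -0.1
```

Emit:
arm_command([
  [0.05, 0, 0.01, 0, 0, 0, 0],
  [0.1, 0, 0.02, 0, 0, 0, 0],
  [0.15, 0, 0.026, 0, 0, 0, 0],
  [0.2, 0, 0.035, 0, 0, 0, 0],
  [0.25, 0, 0.044, 0, 0, 0, 0],
  [0.3, 0, 0.053, 0, 0, 0, 0],
  [0.35, 0, 0.062, 0, 0, 0, 0],
  [0.4, 0, 0.07, 0, 0, 0, 0],
  [0.45, 0, 0.08, 0, 0, 0, 0],
  [0.5, 0, 0.09, 0, 0, 0, 0],
])

```text
t: 10.88
ee_pos: [547.2, 20.9, 90.9]
eef_rot: [0.813, 0.576, 0.07, -0.05]
ft_force: [-0.8, 0.3, 0.4]
opening: -0.1
```

```bash
python3 tri.py; python3 g.py
```

```text
t10.88 tip [-1.08  2.87 74.09] rotvec off [0.01 9.92 0.19] F [-0.01  0.85  0.42] open -0.1
[] [(array([241.94117647, 221.38235294]), np.int32(34)), (array([255.42857143, 226.94285714]), np.int32(35))]
(array([ 20.4, -18. ,  92.3]), np.float64(8.7))
(array([26.3, 40. , 73.3]), np.float64(5.3))
(array([-40.9, -20.5,  49.5]), np.float64(21.4))
t10.98 tip [-0.99  2.89 74.1 ] rotvec off [0.01 9.93 0.17] F [ 0.19  1.01 -0.94] open 0.2
```

Emit:
arm_command([
  [0.05, 0, 0.01, 0, 0, 0, 0],
  [0.1, 0, 0.02, 0, 0, 0, 0],
  [0.15, 0, 0.026, 0, 0, 0, 0],
  [0.2, 0, 0.035, 0, 0, 0, 0],
  [0.25, 0, 0.044, 0, 0, 0, 0],
  [0.3, 0, 0.053, 0, 0, 0, 0],
  [0.35, 0, 0.062, 0, 0, 0, 0],
  [0.4, 0, 0.07, 0, 0, 0, 0],
])

```text
t: 11.65
ee_pos: [550.6, 30.7, 90.9]
eef_rot: [0.813, 0.576, 0.07, -0.05]
ft_force: [-0.7, 0.4, -0.3]
opening: -0.2
```

```bash
python3 tri.py; python3 g.py
```

```text
t11.65 tip [ 9.29  2.88 74.07] rotvec off [0.01 9.93 0.17] F [ 0.13  0.78 -0.29] open -0.2
[(array([236.05882353, 176.        ]), np.int32(17)), (array([236.18181818, 199.36363636]), np.int32(22))] [(array([233.36842105, 241.94736842]), np.int32(19))]
[236.1 176. ] [233.4 241.9] [76.5 -4.9 59.3] 26.2
[236.2 199.4] [233.4 241.9] [72.7 24.1 62. ] 24.1
(array([ 20.4, -18. ,  92.3]), np.float64(8.7))
(array([26.3, 40. , 73.3]), np.float64(5.3))
(array([-40.9, -20.5,  49.5]), np.float64(21.4))
t11.75 tip [ 9.35  2.84 74.11] rotvec off [0.01 9.93 0.16] F [ 0.92  0.13 -0.62] open 0.1
```

Something changed, so I'll back away and look.

Emit:
arm_command([
  [-0.6, 0, -0.2, 0, 0, 0, 0],
  [-1.5, 0, -0.3, 0, 0, 0, 0],
  [-2.6, 0, -0.4, 0, 0, 0, 0],
  [-3.4, 0, -0.4, 0, 0, 0, 0],
  [-3.4, 0, -0.4, 0, 0, 0, 0],
  [-3.4, 0, -0.4, 0, 0, 0, 0],
])

```text
t: 12.25
ee_pos: [522.0, -50.5, 86.0]
eef_rot: [0.813, 0.575, 0.071, -0.05]
ft_force: [0.0, 0.3, -0.0]
opening: -0.2
```

```bash
python3 g.py; python3 -c "
from h import *
a=cam('side')['frame'];b=cam('top')['frame']
k=lambda f,y0,y1,x0,x1:cv2.resize(f[y0:y1,x0:x1,::-1],(400,400),interpolation=cv2.INTER_CUBIC)
cv2.imwrite('pics/c5.png',np.hstack([k(a,170,300,180,310),k(b,130,250,200,320)]))"
```

```text
t12.25 tip [-76.77   3.11  69.2 ] rotvec off [0.03 9.95 0.28] F [ 0.3   0.1  -0.03] open -0.2
```

View pics/c5.png

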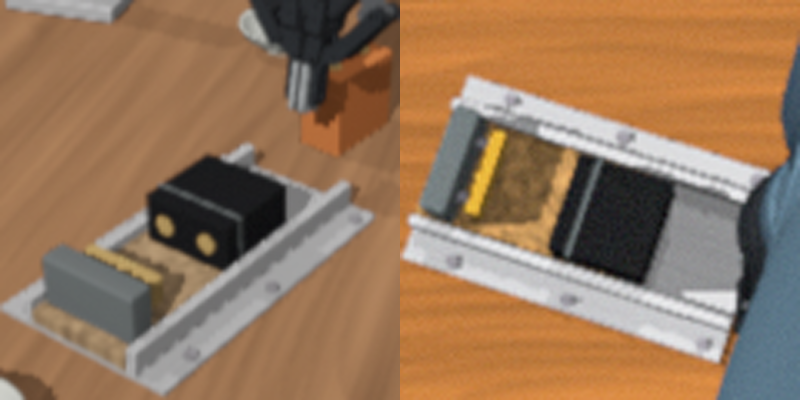

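The pack now lies flat on the deck, with terminals at (165,224) and (205,245) in the side crop, facing the bar. Next I'll measure its rear edge.

```bash
python3 - <<'E'
from h import *; import g
c=cam('top')
for n,u,v,z in (('rear',673,186,52),('rear',645,282,52),('front',580,152,52),('front',552,248,52),('bar',506,133,43),('bar',476,216,43)):
    print(n,g.C.inv().apply(onz(c,200+(u-400)*.3-.4,130+v*.3-.4,z)-g.O).round(1))
E
python3 g.py -32 3 32 10
```

```text
t12.35 tip [-75.61   3.02  69.43] rotvec off [-0.    9.96  0.14] F [ 0.34 -0.15  1.12] open 0.4
rear [-19.1 -28.5  52. ]
rear [-21.6  39.3  52. ]
front [ 48.  -31.6  52. ]
front [44.9 36.6 52. ]
bar [102.1 -30.5  43. ]
bar [102.6  30.5  43. ]
t12.40 tip [-75.35   2.99  69.51] rotvec off [-0.01  9.95  0.1 ] F [ 0.26 -0.13  0.07] open 0.0
shift [1.448, -0.003, 1.778] turn [0.004, 0.008, -0.017] TCP [536.9  -8.3  48.8]
```

Emit:
arm_command([
  [0.5, -0.05, 1, 0, 0, 0, 0],
  [1, -0.08, 1.6, 0, 0, 0, 0],
  [1.3, -0.08, 1.78, 0, 0, 0, 0],
  [1.37, -0.08, 1.78, 0, 0, 0, 0],
  [1.37, -0.08, 1.78, 0, 0, 0, 0],
  [1.37, -0.08, 1.78, 0, 0, 0, 0],
])

```text
t: 12.9
ee_pos: [535.2, -9.5, 49.2]
eef_rot: [0.812, 0.577, 0.071, -0.05]
ft_force: [1.3, -0.1, -1.3]
opening: -0.1
```

```bash
python3 g.py
```

```text
t12.90 tip [-33.77   4.18  32.43] rotvec off [-0.09  9.94  0.06] F [ 0.37 -1.26 -1.27] open -0.1
```

Emit:
arm_command([
  [0.06, 0, 0.01, 0, 0, 0, 0],
  [0.12, 0, 0.02, 0, 0, 0, 0],
  [0.18, 0, 0.03, 0, 0, 0, 0],
  [0.24, 0, 0.04, 0, 0, 0, 0],
  [0.3, 0, 0.05, 0, 0, 0, 0],
  [0.35, 0, 0.062, 0, 0, 0, 0],
  [0.4, 0, 0.07, 0, 0, 0, 0],
  [0.45, 0, 0.08, 0, 0, 0, 0],
  [0.5, 0, 0.09, 0, 0, 0, 0],
  [0.55, 0, 0.1, 0, 0, 0, 0],
])

```text
t: 13.73
ee_pos: [539.8, 3.8, 49.2]
eef_rot: [0.812, 0.577, 0.071, -0.05]
ft_force: [-0.7, -0.7, 0.7]
opening: -0.2
```

```bash
python3 g.py
```

```text
t13.73 tip [-19.67   4.15  32.34] rotvec off [-0.09  9.94  0.06] F [-0.93  0.47  0.66] open -0.2
```

Emit:
arm_command([
  [0.04, 0, 0.007, 0, 0, 0, 0],
  [0.08, 0, 0.014, 0, 0, 0, 0],
  [0.12, 0, 0.021, 0, 0, 0, 0],
  [0.16, 0, 0.028, 0, 0, 0, 0],
  [0.2, 0, 0.035, 0, 0, 0, 0],
  [0.24, 0, 0.042, 0, 0, 0, 0],
  [0.28, 0, 0.05, 0, 0, 0, 0],
  [0.32, 0, 0.057, 0, 0, 0, 0],
  [0.36, 0, 0.064, 0, 0, 0, 0],
  [0.4, 0, 0.07, 0, 0, 0, 0],
])

```text
t: 14.57
ee_pos: [543.2, 13.5, 49.1]
eef_rot: [0.812, 0.577, 0.071, -0.05]
ft_force: [-1.6, -1.4, -0.4]
opening: 0.3
```

```bash
python3 g.py
```

```text
t14.57 tip [-9.4   4.14 32.32] rotvec off [-0.09  9.94  0.06] F [-1.87  1.   -0.39] open 0.3
```

Emit:
arm_command([
  [0.06, 0, 0.01, 0, 0, 0, 0],
  [0.12, 0, 0.02, 0, 0, 0, 0],
  [0.18, 0, 0.03, 0, 0, 0, 0],
  [0.24, 0, 0.04, 0, 0, 0, 0],
  [0.3, 0, 0.053, 0, 0, 0, 0],
  [0.36, 0, 0.064, 0, 0, 0, 0],
  [0.42, 0, 0.074, 0, 0, 0, 0],
  [0.48, 0, 0.085, 0, 0, 0, 0],
  [0.54, 0, 0.095, 0, 0, 0, 0],
  [0.6, 0, 0.106, 0, 0, 0, 0],
])

```text
t: 15.4
ee_pos: [548.3, 28.0, 49.1]
eef_rot: [0.812, 0.577, 0.071, -0.05]
ft_force: [-0.2, -4.0, 1.5]
opening: 0.2
```

```bash
python3 g.py
```

```text
t15.40 tip [ 5.97  4.14 32.28] rotvec off [-0.09  9.94  0.06] F [-3.87 -1.15  1.47] open 0.2
```

Emit:
arm_command([
  [0.06, 0, 0.01, 0, 0, 0, 0],
  [0.12, 0, 0.02, 0, 0, 0, 0],
  [0.18, 0, 0.03, 0, 0, 0, 0],
  [0.24, 0, 0.04, 0, 0, 0, 0],
  [0.3, 0, 0.053, 0, 0, 0, 0],
  [0.36, 0, 0.064, 0, 0, 0, 0],
  [0.42, 0, 0.074, 0, 0, 0, 0],
  [0.48, 0, 0.085, 0, 0, 0, 0],
  [0.54, 0, 0.095, 0, 0, 0, 0],
])

```text
t: 16.15
ee_pos: [552.8, 41.1, 49.1]
eef_rot: [0.812, 0.577, 0.071, -0.05]
ft_force: [-1.3, -2.9, 0.2]
opening: -0.2
```

```bash
python3 g.py;  python3 -c "
from h import *
a=cam('side')['frame'];b=cam('top')['frame']
k=lambda f,y0,y1,x0,x1:cv2.resize(f[y0:y1,x0:x1,::-1],(400,400),interpolation=cv2.INTER_CUBIC)
cv2.imwrite('pics/c6.png',np.hstack([k(a,170,300,180,310),k(b,130,250,200,320)]))"
```

```text
t16.15 tip [19.81  4.16 32.28] rotvec off [-0.09  9.94  0.06] F [-3.17  0.27  0.22] open -0.2
```

View pics/c6.png

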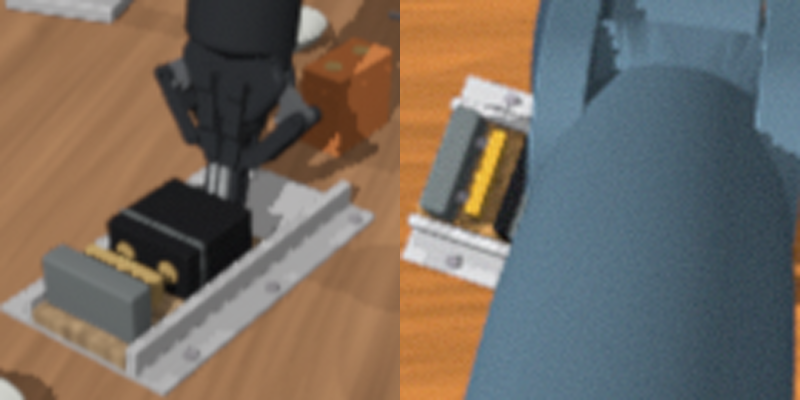

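The pack is sliding flat, about 14 mm short of the bar, and the front face in the side crop is parallel to it. I'll carry on more slowly.

Emit:
arm_command([
  [0.04, 0, 0.007, 0, 0, 0, 0],
  [0.08, 0, 0.014, 0, 0, 0, 0],
  [0.12, 0, 0.021, 0, 0, 0, 0],
  [0.16, 0, 0.028, 0, 0, 0, 0],
  [0.2, 0, 0.035, 0, 0, 0, 0],
  [0.24, 0, 0.042, 0, 0, 0, 0],
  [0.28, 0, 0.05, 0, 0, 0, 0],
  [0.32, 0, 0.057, 0, 0, 0, 0],
])

```text
t: 16.92
ee_pos: [555.6, 49.1, 49.1]
eef_rot: [0.812, 0.577, 0.071, -0.05]
ft_force: [-0.8, -3.7, 1.2]
opening: 0.1
```

```bash
python3 g.py
```

```text
t16.92 tip [28.34  4.16 32.29] rotvec off [-0.09  9.97  0.04] F [-3.76 -0.48  1.2 ] open 0.1
```

Emit:
arm_command([
  [0.02, 0, 0.003, 0, 0, 0, 0],
  [0.04, 0, 0.007, 0, 0, 0, 0],
  [0.06, 0, 0.01, 0, 0, 0, 0],
  [0.08, 0, 0.014, 0, 0, 0, 0],
])

```text
t: 17.25
ee_pos: [556.3, 51.0, 49.1]
eef_rot: [0.812, 0.577, 0.071, -0.05]
ft_force: [-2.6, -3.2, 1.1]
opening: 0.5
```

```bash
python3 g.py
```

```text
t17.25 tip [30.37  4.17 32.29] rotvec off [-0.09  9.97  0.04] F [-3.82  1.39  1.08] open 0.5
```

Emit:
arm_command([
  [0.02, 0, 0.003, 0, 0, 0, 0],
  [0.04, 0, 0.007, 0, 0, 0, 0],
  [0.06, 0, 0.01, 0, 0, 0, 0],
])

```text
t: 17.5
ee_pos: [556.8, 52.5, 49.1]
eef_rot: [0.812, 0.577, 0.071, -0.05]
ft_force: [-1.2, -2.7, 0.6]
opening: 0.2
```

```bash
python3 g.py
```

```text
t17.50 tip [31.93  4.15 32.3 ] rotvec off [-0.09  9.97  0.04] F [-2.96  0.22  0.58] open 0.2
```

Emit:
arm_command([
  [0.02, 0, 0.003, 0, 0, 0, 0],
  [0.04, 0, 0.007, 0, 0, 0, 0],
  [0.06, 0, 0.01, 0, 0, 0, 0],
])

```text
t: 17.75
ee_pos: [557.3, 54.0, 49.1]
eef_rot: [0.812, 0.577, 0.071, -0.05]
ft_force: [-0.4, -3.0, 1.0]
opening: -0.1
```

```bash
python3 g.py
```

```text
t17.75 tip [33.49  4.18 32.3 ] rotvec off [-0.08  9.96  0.04] F [-2.95 -0.62  0.98] open -0.1
```

Emit:
arm_command([
  [0.02, 0, 0.003, 0, 0, 0, 0],
  [0.04, 0, 0.007, 0, 0, 0, 0],
])

```text
t: 17.92
ee_pos: [557.6, 54.8, 49.1]
eef_rot: [0.812, 0.577, 0.071, -0.05]
ft_force: [-1.0, -5.1, 0.8]
opening: 0.3
```

```bash
python3 g.py
```

```text
t17.92 tip [34.38  4.13 32.28] rotvec off [-0.09  9.94  0.05] F [-5.11 -0.72  0.79] open 0.3
```

Emit:
arm_command([
  [0.02, 0, 0.003, 0, 0, 0, 0],
  [0.04, 0, 0.007, 0, 0, 0, 0],
])

```text
t: 18.08
ee_pos: [557.8, 55.2, 49.1]
eef_rot: [0.812, 0.577, 0.07, -0.049]
ft_force: [-2.9, -6.7, 2.1]
opening: 0.3
```

```bash
python3 g.py
```

```text
t18.08 tip [34.77  4.05 32.23] rotvec off [-0.1   9.85  0.07] F [-7.26  0.54  2.11] open 0.3
```

Emit:
arm_command([
  [0.04, 0, 0.007, 0, 0, 0, 0],
  [0.06, 0, 0.01, 0, 0, 0, 0],
  [0.08, 0, 0.014, 0, 0, 0, 0],
  [0.08, 0, 0.014, 0, 0, 0, 0],
])

```text
t: 18.42
ee_pos: [558.3, 55.7, 49.1]
eef_rot: [0.813, 0.576, 0.069, -0.048]
ft_force: [-3.2, -7.7, 3.1]
opening: -0.3
```

```bash
python3 g.py
```

```text
t18.42 tip [35.38  3.75 32.23] rotvec off [-0.14  9.66  0.12] F [-8.29  0.51  3.05] open -0.3
```

Emit:
arm_command([
  [0.07, 0, 0.012, 0, 0, 0, 0],
  [0.085, 0, 0.015, 0, 0, 0, 0],
  [0.1, 0, 0.017, 0, 0, 0, 0],
  [0.1, 0, 0.017, 0, 0, 0, 0],
])

```text
t: 18.75
ee_pos: [558.5, 56.1, 49.2]
eef_rot: [0.813, 0.576, 0.067, -0.046]
ft_force: [-4.5, -10.1, 4.4]
opening: -0.0
```

```bash
python3 g.py
```

```text
t18.75 tip [35.73  3.63 32.2 ] rotvec off [-0.16  9.38  0.21] F [-11.05   0.94   4.37] open -0.0
```

Emit:
arm_command([
  [0.1, 0, 0.005, 0, 0.05, 0, 0],
  [0.115, 0, 0, 0, 0.08, 0, 0],
  [0.125, 0, 0, 0, 0.1, 0, 0],
  [0.125, 0, 0, 0, 0.1, 0, 0],
])

```text
t: 19.08
ee_pos: [558.7, 56.6, 49.2]
eef_rot: [0.814, 0.575, 0.069, -0.048]
ft_force: [-3.9, -9.6, 1.6]
opening: 0.1
```

```bash
python3 g.py
```

```text
t19.08 tip [36.34  3.66 32.29] rotvec off [-0.17  9.65  0.31] F [-10.39   0.54   1.63] open 0.1
```

Emit:
arm_command([
  [0.12, 0, 0, 0, 0.1, 0, 0],
  [0.135, 0, 0, 0, 0.1, 0, 0],
  [0.135, 0, 0, 0, 0.1, 0, 0],
  [0.135, 0, 0, 0, 0.1, 0, 0],
  [0.135, 0, 0, 0, 0.1, 0, 0],
  [0.135, 0, 0, 0, 0.1, 0, 0],
  [0.135, 0, 0, 0, 0.1, 0, 0],
  [0.135, 0, 0, 0, 0.1, 0, 0],
])

```text
t: 19.75
ee_pos: [558.7, 56.9, 49.1]
eef_rot: [0.814, 0.574, 0.071, -0.049]
ft_force: [-4.9, -11.7, 1.1]
opening: 0.1
```

```bash
python3 g.py
```

```text
t19.75 tip [36.69  3.67 32.3 ] rotvec off [-0.17  9.85  0.43] F [-12.71   0.81   1.11] open 0.1
```

Emit:
arm_command([
  [0.12, 0, 0, 0, 0.03, 0, 0],
  [0.12, 0, 0, 0, 0.03, 0, 0],
  [0.12, 0, 0, 0, 0.03, 0, 0],
  [0.12, 0, 0, 0, 0.03, 0, 0],
  [0.12, 0, 0, 0, 0.03, 0, 0],
  [0.11, 0, 0, 0, 0.03, 0, 0],
  [0.1, 0, 0, 0, 0.03, 0, 0],
  [0.09, 0, 0, 0, 0.03, 0, 0],
  [0.08, 0, 0, 0, 0.03, 0, 0],
  [0.07, 0, 0, 0, 0.03, 0, 0],
])

```text
t: 20.58
ee_pos: [558.7, 56.8, 49.1]
eef_rot: [0.815, 0.574, 0.07, -0.048]
ft_force: [-2.7, -8.0, 2.0]
opening: -0.3
```

```bash
python3 g.py
```

```text
t20.58 tip [36.61  3.66 32.29] rotvec off [-0.17  9.8   0.51] F [-8.46 -0.06  2.05] open -0.3
```

Emit:
arm_command([
  [0.055, 0, 0, 0, 0, 0, 0],
  [0.04, 0, 0, 0, 0, 0, 0],
  [0.025, 0, 0, 0, 0, 0, 0],
  [0.01, 0, 0, 0, 0, 0, 0],
  [-0.005, 0, 0, 0, 0, 0, 0],
  [-0.02, 0, -0.003, 0, 0, 0, 0],
  [-0.035, 0, -0.005, 0, 0, 0, 0],
  [-0.05, 0, -0.008, 0, 0, 0, 0],
  [-0.065, 0, -0.01, 0, 0, 0, 0],
  [-0.08, 0, -0.013, 0, 0, 0, 0],
])

```text
t: 21.42
ee_pos: [558.2, 55.4, 49.2]
eef_rot: [0.814, 0.574, 0.071, -0.049]
ft_force: [0.3, -1.7, -0.1]
opening: -0.2
```

```bash
python3 g.py
```

```text
t21.42 tip [35.14  3.66 32.35] rotvec off [-0.17  9.87  0.49] F [-1.53 -0.82 -0.08] open -0.2
```

Emit:
arm_command([
  [-0.02, 0, -0.003, 0, 0, 0, 0],
  [-0.04, 0, -0.007, 0, 0, 0, 0],
  [-0.06, 0, -0.01, 0, 0, 0, 0],
  [-0.08, 0, -0.014, 0, 0, 0, 0],
  [-0.11, 0, -0.02, 0, 0, 0, 0],
  [-0.15, 0, -0.026, 0, 0, 0, 0],
  [-0.25, 0, -0.044, 0, 0, 0, 0],
  [-0.4, 0, -0.07, 0, 0, 0, 0],
  [-0.6, 0, -0.1, 0, 0, 0, 0],
  [-0.8, 0, -0.14, 0, 0, 0, 0],
])

```text
t: 22.25
ee_pos: [551.1, 35.8, 49.1]
eef_rot: [0.814, 0.574, 0.071, -0.049]
ft_force: [-0.5, 0.6, 0.4]
opening: -0.1
```

```bash
python3 g.py
```

```text
t22.25 tip [14.29  3.89 32.29] rotvec off [-0.17  9.86  0.49] F [0.36 0.63 0.37] open -0.1
```

Emit:
arm_command([
  [-0.6, 0, -0.3, 0, 0, 0, 0],
  [-1, 0, -1.2, 0, 0, 0, 0],
  [-1.5, 0, -2.5, 0, 0, 0, 0],
  [-2.5, 0, -3.5, 0, 0, 0, 0],
  [-3.5, 0, -3.5, 0, 0, 0, 0],
  [-4, 0, -3.5, 0, 0, 0, 0],
  [-4, 0, -3.5, 0, 0, 0, 0],
  [-4, 0, -3.5, 0, 0, 0, 0],
])

```text
t: 22.92
ee_pos: [511.9, -71.1, 117.5]
eef_rot: [0.815, 0.573, 0.071, -0.05]
ft_force: [-0.6, 0.6, 0.1]
opening: 0.2
```

```bash
python3 g.py; python3 -c "
from h import *
a=cam('side')['frame'];b=cam('top')['frame']
k=lambda f,y0,y1,x0,x1:cv2.resize(f[y0:y1,x0:x1,::-1],(400,400),interpolation=cv2.INTER_CUBIC)
cv2.imwrite('pics/c7.png',np.hstack([k(a,200,300,180,280),k(b,140,240,200,300)]))"
```

```text
t22.92 tip [-99.6    5.82 100.65] rotvec off [-0.07  9.91  0.59] F [0.42 0.75 0.13] open 0.2
```

View pics/c7.png

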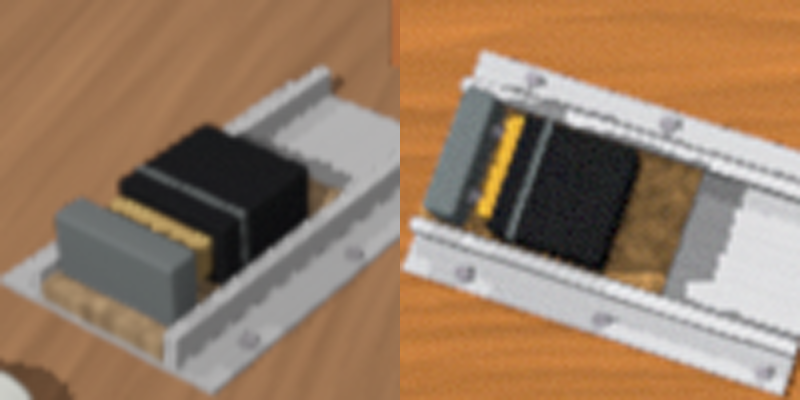

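The crop shows the pack flat and nearly square. Its face touches the bar, which runs (517,115)–(483,217) in the right half, with no gap visible. The arm is clear, so I'll settle it and hand in.

Emit:
arm_command([
  [0, 0, 0, 0, 0, 0, 0],
  [0, 0, 0, 0, 0, 0, 0],
  [0, 0, 0, 0, 0, 0, 0],
])

```text
t: 23.27
ee_pos: [512.2, -69.3, 117.1]
eef_rot: [0.814, 0.574, 0.07, -0.05]
ft_force: [0.0, -0.0, 0.3]
opening: -0.1
```

```bash
python3 g.py; python3 -c "
from rig import r
print(r.hand_in())"
```

```text
t23.27 tip [-97.78   6.24 100.32] rotvec off [-0.02  9.91  0.39] F [-0.02 -0.03  0.29] open -0.1
the job is handed in; nothing more can be done
None
```

The job is handed in at about 23 s of the 72 s. The pack lies flat on the deck with its terminals against the contact bar, and the arm stands clear. No verdict was reported.

- **Squaring:** I slid the pack upright to the sill. It stopped there square, with yaw about 0 and the force rising to about 7 N.
- **Tipping:** The first high push left it leaning about 36° on the sill edge instead of falling. While I was bringing the finger up for a second push it fell flat. I felt no contact in the force readings on that approach, so I can't say exactly what set it off.
- **Pressing:** I slid it home and pushed with about 8–13 N for over a second. I estimate about 10 N of that reached the bar at the peak. The highest push I measured was about 13 N, under the 20 N limit, though I only read force at the end of each move.
- **Last checks:** After the slow draw-back, the finger still felt about 1.5 N about 1 mm past where the bar was first felt. The final crop shows the pack flat and within about 0.05 rad of square, with no visible gap at the bar. I did not measure the bar's contact force after letting go, so that rests on position and the picture.
- **Bystanders:** I never went near the reel, dishes or forceps, but I did not measure them again at the end.

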